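# Clamp a sample vial with the thumbwheel

## Robot

A 6-joint arm with a two-finger parallel gripper is mounted at the origin on the work surface. World frame = base frame: x ahead of the robot, y to its left, z up, the work surface at z = 0. Lengths are in m, angles in degrees, forces in N, time in s.
With the tool pointing down it reaches from about 0.375 to 0.9 m from the base axis. Payload 3.1 kg.
Tool frame: the origin (TCP) lies midway between the tips of the shut fingers; the grasp point (between the pads) lies bot.hold_point_z behind it (bot.hold_point_z is the distance from the TCP to the grasp point, in m); z points along the fingers, y is the direction in which the jaws open and shut (so a half turn about z gives the same grasp; the last joint's range is limited). The gripper opens to 87 mm and grips with 3 to 60 N. Pads are 19 mm wide; open, the fingers measure 117 mm over their backs; the gripper's body (75 mm by 190 mm) begins 51 mm behind the grasp point.
Start: joints at [55.204, 30.224, 82.088, -0, 67.689, -10.227], TCP at [0.26, 0.568, 0.223] pointing down, gripper open.
Joint ranges: [-176.69, 176.69], [-43.24, 126.21], [12.49, 139.97], [-82, 262], [0, 151.66], [-163.58, 163.58]. Speed limits (degrees/s): [159.86, 159.86, 180, 180, 180, 180].

## Interface

Orientations are given as a 3x3 rotation matrix whose columns are the frame's x, y, z axes.
In Python, from rig import bot, vision gives the robot as it stands.
- The arm moves only by the shell command python3 -m inch 'ROWS'. ROWS is JSON, a list of rows, each a list of 5 numbers: the finger opening in mm, from 0 to 87, then the shift along the tool's x, y, z in mm, then the turn about the tool's z in rad. In form: [[hand, dx, dy, dz, roll], ...]. A call has 1 to 8 rows; each row is the pose to reach, as a shift and turn from the pose measured when the call began, along the tool's axes at that moment; what a row does not reach only later rows make up. A row lasts 1/10 s, in which the tool goes at most 50 mm and 8.59 degrees, less where a joint would pass 70% of its speed; a pose out of reach is approached as far as the arm can. A call with a gripper value outside its range is refused whole. The fingers move at their own pace and stop on an object; the grip force is fixed at half the most. Time passes only in rows, so rows that repeat a pose let the fingers close. It gives the time, the measured TCP pose, the force and the opening at its end, in the units of the state.
- bot.read_state(): the state, without advancing time (a new reading comes with each control period).
- vision.capture(name): name is "scene" or "top"; returns (picture, depth): 384x512x3 uint8, red, green, blue; 384x512 float32, m along the optical axis (not along the pixel's ray), 0 where there is no reading.
- vision.camera_model(name): a dict with "intrinsics" (3x3 intrinsics, pixels), "camera_from_world" (4x4, takes a point from world to camera coordinates). Camera axes: x right, y down, z forward; pixel columns grow to the right and rows downward; lengths in m; the calibration is good to about 2 mm. A picture is of the moment at which its call begins. camera_model takes no time and is no camera call.
- bot.hand_in(): hands the job in, once; it reports no verdict.
The state is a dict: "time_s": time; "joint_positions": joint angles; "qvel": joint speeds; "tau": joint torques, N m; "position": TCP position; "tcp_rot": TCP orientation; "force": force on the tool from outside, world axes, zero at the start; "moment": the same for the moment, N m; "opening": opening from 0.0 (shut) to 1.0 (fully open).
Only numpy, scipy, OpenCV 4.12 (cv2) and the standard library are available. Lean on these libraries where they do the work, as an engineer would, in place of code of your own. Each camera call takes 0.05 s, during which the arm holds its last target. There are 200 camera calls.

## Task

Take the tall vial out of the orange rack and stand it in the open nest of the vial clamp. Then roll the clamp's thumbwheel with a fingertip, pressing it only lightly, until the jaw pad holds the vial firmly against the V, without overtightening. Let go, and leave the short vials, the wash bottle and the tip box where they are.

Things in the scene. Friction and masses are not known exactly. Their poses are not given: they have to be found in the camera images.
- tall_vial: the vial to clamp: amber glass cylinder 23 mm in diameter with a 20 mm aluminium cap, 75 mm tall in all (straight wall up to 58 mm, cap from 64 mm), about 40 g. Origin: centre of its underside, z up its axis. The other vials are only 46 mm tall. Its glass cracks if the jaw pad presses it with more than 18 N.
- short_vial_a: bystander: vial of the same diameter (23 mm), 46 mm tall, standing in another pocket of the rack; origin at the centre of its underside
- short_vial_b: bystander: as short_vial_a
- rack: orange plastic rack fixed to the bench, 56 mm (its x) by 190 mm (its y), 22 mm high, three round pockets 26 mm in diameter and 12 mm deep in a row along its y at -60, 0 and 60 mm; each holds a vial (underside 10 mm above the bench), in no fixed order. Origin: centre of its underside.
- clamp: vial clamp: block 70 mm (its x) by 170 mm (its y) by 34 mm, on a fixed steel plate with soft feet (it sinks 1 mm per 6 N). At its +y end (aluminium) is the nest, an open-topped slot 32 mm wide (x) ending at +y in an upright 90 degree V; at its -y end the thumbwheel's top stands out of the deck. Origin: its underside's centre, 8 mm above the bench. No push over 14 N by the fingers.
- nest_floor (a point): point on the flat nest floor, 16 mm above the bench, 26 mm below the deck, where the centre of the vial's underside lies once the pad has pushed it into the V; axes those of the clamp (V towards +y, jaw pad towards -y). A grip of 4 N holds the vial firmly, 5 to 10 N is ideal (the wheel by itself holds about 7 N and eases back to that).
- wheel_crown (a point): mean top of the rubber thumbwheel at mid width, 49 mm above the bench, 7 mm over the deck. The wheel (radius 20, width 12 mm, level axle along the clamp's x) is out of true: its top rises or falls up to 2.5 mm from this as it turns, so follow it by feel, pressing 5 to 9 N. Rolling it towards the clamp's +y (nest) closes the jaw about 1 mm per 5 mm of rim, in several strokes; it stays as left.
- pad: jaw pad, steel plate 24 mm wide and high, 8 mm thick; origin mid width on its face towards +y, 29 mm above the bench; axes those of the clamp. At the start 16.9 to 20.5 mm short of nest_floor along y; it stops 11.5 mm short, against the seated vial; then a spring behind it builds the grip: 4 N per 5 mm of rim. The rim drags 1 to 2 N at no grip, 0.8 N more per 4 N of grip.
- wash_bottle: bystander: white round bottle with blue cap, 68 mm in diameter, 170 mm tall; origin at the centre of its underside
- tip_box: bystander: white and yellow pipette tip box, 64 x 85 mm, 51 mm high; origin at the centre of its underside

How it is judged (in metres and radians):
On the way, in this order (a step that is already met when the one before it is completed fails the run):
1. the tall vial stands upright on the floor of the nest, let go (horizontal distance between tall_vial and nest_floor below 0.013 m and z of tall_vial in the frame of nest_floor below 0.003 m and angle between tall_vial's own z axis and vertical below 0.25 rad and contact force between the fingers and tall_vial below 0.1 N), for 0.2 s.
2. with the fingertip on the clamp's wheel, the jaw pad comes to press the vial with more than 3 N (contact force between the fingers and clamp above 0.5 N and contact force between pad and tall_vial above 3 N), for 0.05 s.
At the end, for the whole second after the job is handed in: the tall vial stands upright (within 0.06 rad) on the nest floor (within 2 mm), seated in the V (within 2.5 mm of its seat), at rest and held by the jaw pad with 3 to 18 N (horizontal distance between tall_vial and nest_floor below 0.0025 m and z of tall_vial in the frame of nest_floor below 0.002 m and angle between tall_vial's own z axis and vertical below 0.06 rad and contact force between pad and tall_vial between 3 and 18 N and linear speed of tall_vial below 0.01 m/s); the robot touches nothing.
It fails at once if the fingers push the clamp or its wheel with more than 14 N (contact force between the fingers and clamp above 14 N).
It fails at once if the jaw pad presses the vial with more than 18 N (overtightened) (contact force between pad and tall_vial above 18 N).
It fails at once if the tall vial is tipped over (angle between tall_vial's own z axis and vertical above 0.7 rad).
It fails at once if a bystander is disturbed by more than 15 mm (distance of any of short_vial_a, short_vial_b, wash_bottle, tip_box from where it was at the start of the episode above 0.015 m).
It also fails if it takes over 67 s, if anything falls off the work surface, if the arm or the gripper's body presses on something with over 40 N, if the wrist force passes 120 N, or if a joint passes its speed limit or range.

## Working session

There is one attempt and no reset: what is moved stays moved. The work goes in short steps, Python scripts to look and compute and a shell command to move; the robot and the scene stay as the last step left them, time stands still between calls to the robot, and variables do not carry over. Pictures are saved under pics/ and viewed, about 8 in all and at most 12, crops included, and the job is handed in when it is done.

```bash
ls; mkdir -p pics; python3 - <<'E'
from rig import bot, vision
import cv2, numpy as np
for n in("scene","top"):
    p,d=vision.capture(n); cv2.imwrite(f"pics/{n}0.png",p[:,:,::-1]); np.savez(f"pics/{n}0.npz",p=p,d=d)
    m=vision.camera_model(n); print(n,m["intrinsics"],np.linalg.inv(m["camera_from_world"]).round(4))
print(bot.hold_point_z,bot.read_state())
E
```

```text
pics
scene [[421.25080514   0.         254.73087469]
 [  0.         421.25080514 195.52033712]
 [  0.           0.           1.        ]] [[-0.7025  0.5338 -0.4706  0.9727]
 [ 0.7116  0.5337 -0.4569  0.3625]
 [ 0.0073 -0.6559 -0.7548  0.6669]
 [ 0.      0.      0.      1.    ]]
top [[346.95444324   0.         260.44911825]
 [  0.         346.95444324 188.51555324]
 [  0.           0.           1.        ]] [[ 0.0255 -0.9841  0.1755  0.4706]
 [-0.9995 -0.022   0.0219  0.016 ]
 [-0.0177 -0.176  -0.9842  0.8379]
 [ 0.      0.      0.      1.    ]]
0.0187 {'time_s': 0.1, 'joint_positions': array([ 5.52039196e+01,  3.02731890e+01,  8.21484066e+01,  5.90928591e-05,
        6.76890044e+01, -1.02271545e+01]), 'qvel': array([ 0.04220235, -0.18013924, -0.20953412,  0.02499936, -0.01524391,
       -0.04326055]), 'tau': array([-1.78913695e-05, -4.40987170e+01, -1.77151304e+01,  6.34819921e-02,
        5.33912040e-02, -3.15660850e-05]), 'position': array([0.25946177, 0.56788408, 0.22167786]), 'tcp_rot': array([[-9.09461391e-01,  4.15786920e-01, -1.10234248e-03],
       [ 4.15788239e-01,  9.09460075e-01, -1.58462250e-03],
       [ 3.43671168e-04, -1.89949402e-03, -9.99998137e-01]]), 'force': array([1.47270213, 0.15718424, 0.21171706]), 'moment': array([ 0.0112855 ,  0.03417219, -0.01189736]), 'opening': 1.002417884917702}
```

View pics/top0.png

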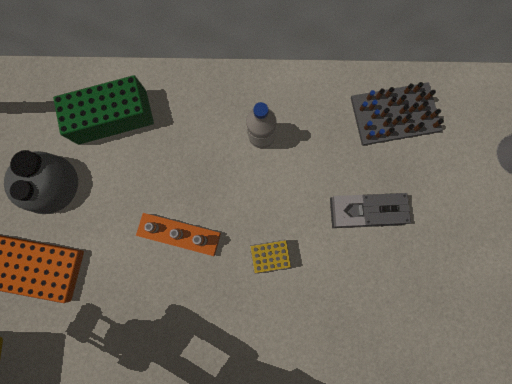

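View pics/scene0.png

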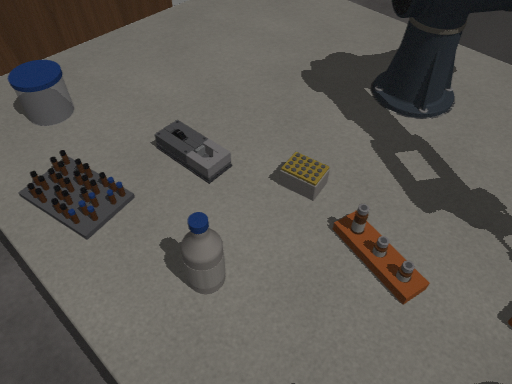

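Top view: the rack is near (178,233), with vials at (151,227), (174,233) and (198,239). The clamp is near (372,210), with the nest at its left (world +y) and the wheel near (388,209). The scene view shows the tall vial at (361,218), the rack end nearest the tip box. Next I measure these with the depth images.

```bash
cat > h.py <<'E'
import numpy as np, cv2
from rig import bot, vision
def cam(n):
    m=vision.camera_model(n); return np.array(m["intrinsics"]),np.linalg.inv(np.array(m["camera_from_world"]))
def cloud(n,d):
    K,T=cam(n); v,u=np.mgrid[:d.shape[0],:d.shape[1]]
    P=np.stack([(u-K[0,2])/K[0,0]*d,(v-K[1,2])/K[1,1]*d,d],-1)
    W=P@T[:3,:3].T+T[:3,3]; W[d==0]=np.nan; return W
def ray(n,u,v,z):
    K,T=cam(n); r=T[:3,:3]@np.array([(u-K[0,2])/K[0,0],(v-K[1,2])/K[1,1],1]); o=T[:3,3]
    return o+r*(z-o[2])/r[2]
def rect(xy):
    c,s,a=cv2.minAreaRect((xy*1000).astype(np.float32)); return np.round(c,1),np.round(s,1),round(a,1)
E
python3 - <<'E'
from h import *
for n in("top","scene"):
    f=np.load(f"pics/{n}0.npz"); p,d=f["p"],f["d"]; W=cloud(n,d); hsv=cv2.cvtColor(p,cv2.COLOR_RGB2HSV)
    print(n,"table z",np.nanmedian(W[...,2]))
    X,Y,Z=W[...,0],W[...,1],W[...,2]
    k=np.ones((3,3),np.uint8)
    org=(hsv[...,0]<14)&(hsv[...,1]>170)&(hsv[...,2]>90)
    reg=(Y<0.33)&(Y>0.05)&(X>0.25)&(X<0.55)
    m=org&reg&(abs(Z-.022)<.006); print("rack",m.sum(),rect(W[m][:,:2]),np.median(Z[m]))
    m=reg&(Z>0.035)&(Z<.12); nn,l,st,ce=cv2.connectedComponentsWithStats(m.astype(np.uint8))
    for i in range(1,nn):
        if st[i,4]>8:
            q=W[l==i]; t=q[q[:,2]>q[:,2].max()-.006]; print("blob",ce[i].round(),st[i,4],q[:,2].max().round(4),t.mean(0).round(4),q[:,:2].min(0).round(3),q[:,:2].max(0).round(3))
    reg=(Y<-0.12)&(Y>-.5)&(X>0.3)&(X<0.53)
    m=reg&(Z>.034)&(Z<.055); print("clamp",m.sum(),rect(W[m][:,:2]),np.median(Z[m]))
    m=reg&(Z>.0455)&(Z<.06); print("wheel",m.sum(),W[m].mean(0).round(4),Z[m].max() if m.any() else 0, rect(W[m][:,:2]))
    m=(hsv[...,0]>20)&(hsv[...,0]<35)&(hsv[...,1]>120)&(Y<.1)&(Y>-.1)&(X<.45)&(X>.2); print("tip",rect(W[m][:,:2]))
f=np.load("pics/top0.npz")["p"][185:235,320:420]; g=np.load("pics/scene0.npz")["p"][110:190,145:245]
a=cv2.resize(f,None,fx=6,fy=6,interpolation=2); b=cv2.resize(g,None,fx=3.5,fy=3.5,interpolation=2)
c=np.zeros((600,600,3),np.uint8); c[:300]=a; c[310:590,:350]=b
cv2.imwrite("pics/crop1.png",cv2.convertScaleAbs(c[:,:,::-1],alpha=1.5))
E
```

```text
top table z -0.0005025216431912005
rack 1276 (array([504.6, 226.4]), array([189.9,  55. ]), 77.1) 0.021690221621731398
blob [150. 227.] 96 0.0603 [0.5175 0.2847 0.0563] [0.506 0.274] [0.529 0.294]
blob [175. 233.] 91 0.059 [0.5042 0.226  0.0559] [0.493 0.215] [0.514 0.234]
blob [199. 240.] 117 0.0875 [0.4907 0.1677 0.0847] [0.479 0.156] [0.502 0.178]
blob [251. 250.] 17 0.0531 [0.4742 0.0511 0.0508] [0.458 0.051] [0.482 0.054]
clamp 0 (array([0., 0.]), array([0., 0.]), 0.0) nan
wheel 0 [nan nan nan] 0 (array([0., 0.]), array([0., 0.]), 0.0)
tip (array([437.5,   4.5]), array([26.2, 82.1]), 2.0)
scene table z 0.0005836975419808432
rack 1572 (array([506.4, 226.3]), array([190.1,  57.3]), 77.0) 0.022634392852039387
blob [316. 184.] 46 0.0524 [0.478  0.0513 0.0499] [0.457 0.05 ] [0.485 0.055]
blob [360. 216.] 304 0.0883 [0.4941 0.1682 0.0857] [0.483 0.156] [0.506 0.18 ]
blob [381. 244.] 187 0.0594 [0.5074 0.2266 0.0567] [0.496 0.215] [0.518 0.237]
blob [406. 269.] 204 0.0593 [0.521  0.2842 0.0565] [0.509 0.274] [0.531 0.295]
clamp 0 (array([0., 0.]), array([0., 0.]), 0.0) nan
wheel 0 [nan nan nan] 0 (array([0., 0.]), array([0., 0.]), 0.0)
tip (array([437.1,   5.5]), array([25.3, 82.5]), 0.7)
  return _methods._mean(a, axis=axis, dtype=dtype,
  ret = ret.dtype.type(ret / rcount)
<stdin>:16: RuntimeWarning: Mean of empty slice.
  ret = um.true_divide(
```

View pics/crop1.png

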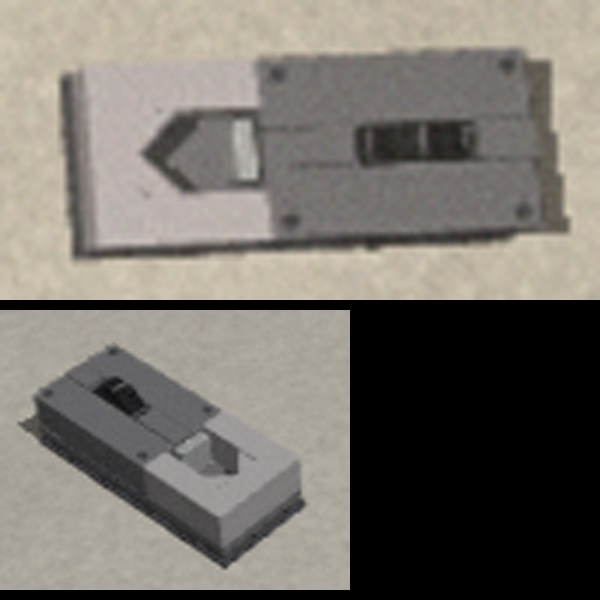

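Crop: the nest slot opens to the left with its V apex at crop (143,153), about top (344,210). The pad is at crop (244,148), and the black wheel spans (358–477,142). My x bounds were too small for the clamp, so I measure it again.

```bash
python3 - <<'E'
from h import *
R=[]
for n in("top","scene"):
    f=np.load(f"pics/{n}0.npz"); p,d=f["p"],f["d"]; W=cloud(n,d); X,Y,Z=W[...,0],W[...,1],W[...,2]
    reg=(Y<-0.1)&(Y>-.42)&(X>0.4)&(X<0.64)
    m=(reg&(Z>.036)&(Z<.06)).astype(np.uint8); nn,l,st,ce=cv2.connectedComponentsWithStats(m); i=1+st[1:,4].argmax(); m=l==i
    c,s,a=rect(W[m][:,:2]); print(n,"clamp",m.sum(),c,s,a,np.median(Z[m]))
    w=m&(Z>.0455); print("wheel",w.sum(),W[w].mean(0).round(4),np.sort(Z[w])[-5:].round(4),rect(W[w][:,:2]))
    # deck edges via contour at known height: mask contour pixels -> rays on z=.042
    con=max(cv2.findContours(m.astype(np.uint8),0,1)[0],key=len)[:,0]
    q=np.array([ray(n,u,v,.042)[:2] for u,v in con]); print("contour",rect(q))
    dx=np.array([.0,0])
    hs=cv2.cvtColor(p,cv2.COLOR_RGB2HSV)
# top features on planes; pixel = 320+u/6, 185+v/6
for nm,u,v,z in [("apex",143,153,.042),("slotL",172,111,.042),("slotL2",183,190,.042),("padface_top",234,149,.041),("wheelmid",417,142,.045),("screw",278,74,.042),("screw",508,64,.042),("screw",524,211,.042),("screw",291,219,.042),("dark/light",258,60,.042),("d/l",272,240,.042)]:
    print(nm,ray("top",320+u/6-.42,185+v/6-.42,z).round(4))
for nm,u,v,z in [("screw",113,350,.042),("screw",46,393,.042),("screw",142,456,.042),("screw",209,410,.042),("apex",240,452,.042),("wheel",120,385,.049)]:
    print("sc",nm,ray("scene",145+u/3.5-.36,110+(v-310)/3.5-.36,z).round(4))
E
```

```text
top clamp 2044 [ 570.8 -222.9] [ 70.1 170.3] 3.9 0.041358106743062506
wheel 65 [ 0.5735 -0.2629  0.0494] [0.0525 0.0526 0.0528 0.053  0.0533] (array([ 574.1, -268. ]), array([11.8, 41.4]), 3.9)
contour (array([ 570.5, -222.2]), array([ 70.1, 170.6]), 3.7)
scene clamp 1679 [ 572.3 -222.9] [ 73.2 173.2] 4.0 0.04232416944191597
wheel 67 [ 0.5761 -0.2537  0.0492] [0.0527 0.0527 0.0529 0.0529 0.0535] (array([ 582.1, -211.3]), array([ 53.6, 132.9]), 5.3)
contour (array([ 574.6, -220.3]), array([ 74.5, 175.8]), 4.4)
apex [ 0.5665 -0.158   0.042 ]
slotL [ 0.583  -0.1694  0.042 ]
slotL2 [ 0.5527 -0.173   0.042 ]
padface_top [ 0.569 -0.193  0.041]
wheelmid [ 0.5728 -0.2613  0.045 ]
screw [ 0.5983 -0.2102  0.042 ]
screw [ 0.6042 -0.2982  0.042 ]
screw [ 0.5478 -0.3016  0.042 ]
screw [ 0.5426 -0.2136  0.042 ]
dark/light [ 0.6036 -0.2027  0.042 ]
d/l [ 0.5345 -0.2062  0.042 ]
sc screw [ 0.548  -0.3037  0.042 ]
sc screw [ 0.6055 -0.3     0.042 ]
sc screw [ 0.5994 -0.2106  0.042 ]
sc screw [ 0.5422 -0.2137  0.042 ]
sc apex [ 0.5542 -0.1706  0.042 ]
sc wheel [ 0.5715 -0.2655  0.049 ]
```

Measured positions:

| Thing | Position | Check |
|---|---|---|
| Tall vial | (0.492, 0.168) | Top at 0.086, 60 mm from the middle pocket |
| Clamp origin | (0.571, −0.2225), yaw 3.9° | Deck 70 x 170 mm at z = 0.042 |
| Nest | clamp y ≈ +0.049 | 16.3 mm short of the V apex |
| Wheel | clamp y ≈ −0.040 | Midpoint of its slot |

I'll turn the jaws across the rack row and fly over to it.

```bash
cat >> h.py <<'E'
def to(x,y,z,yaw=None):
    "tool-axis shift (mm) and roll (rad) to a world TCP; yaw = world angle of tool y (mod 180)"
    s=bot.read_state(); R=np.array(s["tcp_rot"]); d=R.T@(np.array([x,y,z])-s["position"])*1000
    cur=np.degrees(np.arctan2(R[1,1],R[0,1])); r=0
    if yaw is not None: r=np.radians(-((yaw-cur+90)%180-90))
    print("rows",d.round(1),round(r,3),"| pos",np.round(s["position"],4),"cur yaw",round(cur,1),"q6",round(s["joint_positions"][5]),"F",np.round(s["force"],2),"open",round(s["opening"]*87,1),"t",round(s["time_s"],2))
Y=np.radians(3.9); O=np.array([.5714,-.2225])
def cl(x,y): return O+x*np.array([np.cos(Y),np.sin(Y)])+y*np.array([-np.sin(Y),np.cos(Y)])
E
python3 -m inch '[[87,-378,-267,0,1.368],[87,-378,-267,0,1.368],[87,-378,-267,0,1.368],[87,-378,-267,0,1.368],[87,-378,-267,0,1.368],[87,-378,-267,0,1.368],[87,-378,-267,0,1.368],[87,-378,-267,0,1.368]]'
python3 -c "
from h import *
to(.4924,.168,.15,-13);to(.4924,.168,.042,-13);print(cl(0,.0455),cl(0,-.04))"
```

```text
time_s: 0.9
position: [0.461, 0.2205, 0.2219]
tcp_rot: [[0.064, 0.998, -0.001], [0.998, -0.064, -0.002], [-0.002, -0.001, -1.0]]
force: [0.4, 0.9, 0.0]
opening: 1.003
rows [-50.3  34.8  71.9] 0.163 | pos [0.461  0.2205 0.2219] cur yaw -3.7 q6 17 F [0.39 0.88 0.01] open 87.2 t 0.9
rows [-50.1  34.9 179.9] 0.163 | pos [0.461  0.2205 0.2219] cur yaw -3.7 q6 17 F [0.39 0.88 0.01] open 87.2 t 0.9
[ 0.5683053  -0.17710537] [ 0.57412061 -0.26240737]
```

```bash
python3 -m inch '[[87,-50,35,40,0.163],[87,-50,35,72,0.163],[87,-50,35,110,0.163],[87,-50,35,130,0.163],[87,-50,35,130,0.163],[87,-50,35,130,0.163]]'
python3 - <<'E'
from h import *
to(.4924,.168,.042,-13)
p,d=vision.capture("scene"); q=cv2.resize(p[130:290,280:480],None,fx=3.5,fy=3.5,interpolation=2)
cv2.imwrite("pics/grasp1.png",cv2.convertScaleAbs(q[:,:,::-1],alpha=1.4))
E
```

```text
time_s: 1.5
position: [0.4926, 0.1682, 0.0919]
tcp_rot: [[0.225, 0.974, -0.002], [0.974, -0.225, -0.002], [-0.002, -0.002, -1.0]]
force: [-0.2, -1.2, 0.1]
opening: 1.004
rows [-0.2 -0.  49.9] -0.0 | pos [0.4926 0.1682 0.0919] cur yaw -13.0 q6 20 F [-0.24 -1.21  0.1 ] open 87.3 t 1.5
```

View pics/grasp1.png

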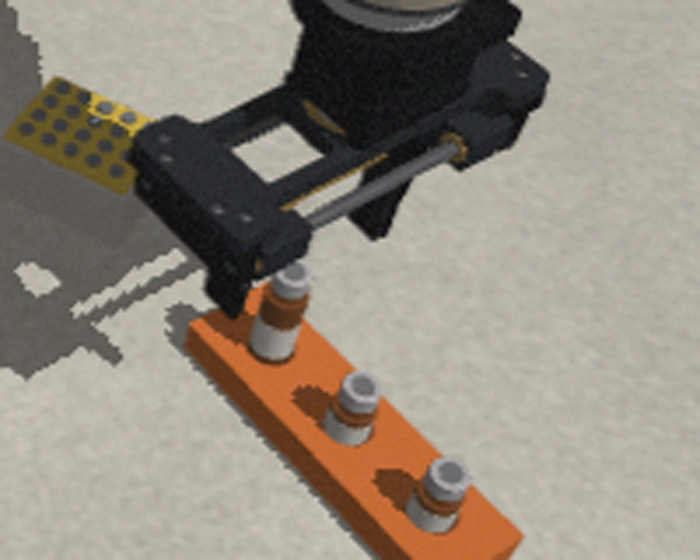

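The fingers straddle the tall vial (cap at crop (290,275)) and both short vials are clear. I'll descend 50 mm and close.

```bash
python3 -m inch '[[87,0,0,30,0],[87,0,0,50,0],[87,0,0,50,0],[0,0,0,50,0],[0,0,0,50,0],[0,0,0,50,0],[0,0,0,50,0],[0,0,0,50,0]]'; python3 -m inch '[[0,0,0,0,0],[0,0,0,0,0],[0,0,0,0,0],[0,0,0,-10,0],[0,0,0,-30,0],[0,0,0,-60,0],[0,0,0,-100,0],[0,0,0,-100,0]]'
python3 -c "
from h import *
to(*cl(0,.0455),.145,3.9);to(*cl(0,.0455),.145,93.9)"
```

```text
time_s: 2.35
position: [0.4936, 0.1685, 0.0433]
tcp_rot: [[0.225, 0.974, 0.001], [0.974, -0.225, -0.001], [-0.001, 0.001, -1.0]]
force: [0.5, -0.8, -0.4]
opening: 0.63
time_s: 3.15
position: [0.497, 0.1692, 0.1484]
tcp_rot: [[0.225, 0.974, 0.012], [0.974, -0.225, 0.0], [0.003, 0.012, -1.0]]
force: [1.1, -0.4, 0.4]
opening: 0.251
rows [-321.4  147.2    4.2] -0.295 | pos [0.497  0.1692 0.1484] cur yaw -13.0 q6 20 F [ 1.12 -0.38  0.42] open 21.8 t 3.15
rows [-321.4  147.2    4.2] 1.276 | pos [0.497  0.1692 0.1484] cur yaw -13.0 q6 20 F [ 1.12 -0.38  0.42] open 21.8 t 3.15
```

```bash
python3 -m inch '[[0,-40,18,4,-0.04],[0,-80,37,4,-0.08],[0,-120,55,4,-0.12],[0,-160,73,4,-0.16],[0,-200,92,4,-0.2],[0,-240,110,4,-0.24],[0,-280,128,4,-0.28],[0,-310,142,4,-0.295]]'; python3 -m inch '[[0,-11,5,0,0],[0,-11,5,0,0],[0,-11,5,0,0],[0,-11,5,0,0],[0,-11,5,0,0]]'
python3 - <<'E'
from h import *
to(*cl(0,.0455),.08,3.9)
o=[]
for n,c in(("scene",(90,210,140,260)),("top",(160,260,290,440))):
    p,d=vision.capture(n); np.savez(f"pics/{n}1.npz",p=p,d=d)
    o.append(cv2.resize(p[c[0]:c[1],c[2]:c[3]],(480,400 if n=="scene" else 267),interpolation=2)[:267 if n=="top" else 330])
cv2.imwrite("pics/nest1.png",cv2.convertScaleAbs(np.vstack(o)[:,:,::-1],alpha=1.4))
E
```

```text
time_s: 3.95
position: [0.5658, -0.1675, 0.1448]
tcp_rot: [[-0.068, 0.998, 0.012], [0.998, 0.068, -0.0], [-0.001, 0.012, -1.0]]
force: [-0.2, -0.0, -0.3]
opening: 0.254
time_s: 4.45
position: [0.571, -0.1762, 0.1448]
tcp_rot: [[-0.07, 0.998, 0.011], [0.998, 0.07, 0.001], [-0.0, 0.011, -1.0]]
force: [-0.0, -0.5, 0.1]
opening: 0.256
rows [-0.7 -3.5 64.8] 0.002 | pos [ 0.571  -0.1762  0.1448] cur yaw 4.0 q6 -32 F [-0.04 -0.48  0.12] open 22.2 t 4.45
```

View pics/nest1.png

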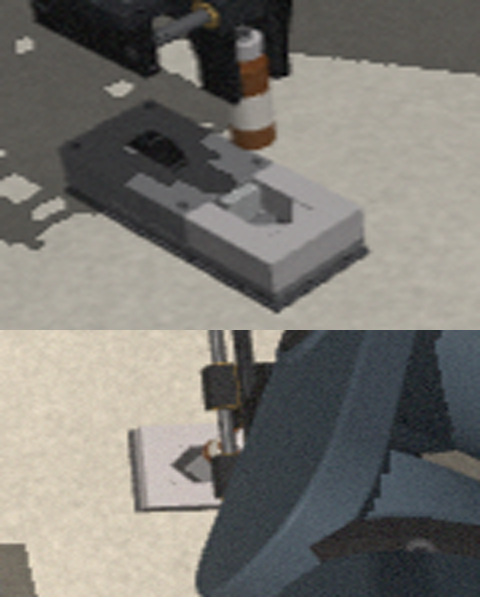

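The vial hangs from the fingers, with its cap at crop (250,42) and its underside at (255,140), upright beside the nest. The lift may have begun before the fingers had fully closed, so I'll measure the hang height from depth.

```bash
python3 - <<'E'
from h import *
f=np.load("pics/scene1.npz"); W=cloud("scene",f["d"]); p=f["p"]
tcp=np.array(bot.read_state()["position"])
m=(np.hypot(W[...,0]-tcp[0],W[...,1]-tcp[1])<.03)&(W[...,2]>.075)&(W[...,2]<.2)
hsv=cv2.cvtColor(p,cv2.COLOR_RGB2HSV)
m[:, :]&=hsv[...,2]>60
Z=W[...,2]
for z in np.arange(.08,.2,.006):
    k=m&(abs(Z-z)<.003)
    if k.any():
        q=W[k]; print(z.round(3),k.sum(),q.min(0).round(4)[:2],q.max(0).round(4)[:2],q.mean(0).round(4)[:2],hsv[k].mean(0).round())
print("zmin/zmax",Z[m].min(),Z[m].max())
E
```

```text
0.104 11 [ 0.5643 -0.1786] [ 0.5829 -0.1649] [ 0.5734 -0.1677] [ 13. 121.  69.]
0.11 15 [ 0.5646 -0.1823] [ 0.5823 -0.1641] [ 0.5731 -0.1685] [ 13. 130.  69.]
0.116 18 [ 0.5637 -0.1816] [ 0.5817 -0.1647] [ 0.5745 -0.1681] [14. 93. 77.]
0.122 25 [ 0.5665 -0.1794] [ 0.5836 -0.1643] [ 0.5773 -0.1699] [18. 19. 96.]
0.128 27 [ 0.5663 -0.1834] [ 0.5838 -0.1646] [ 0.5775 -0.1705] [19. 18. 95.]
0.134 27 [ 0.5642 -0.1812] [ 0.5823 -0.1647] [ 0.5759 -0.169 ] [ 18.  17. 100.]
0.14 18 [ 0.5614 -0.1713] [ 0.5823 -0.1635] [ 0.5741 -0.1672] [ 17.  27. 101.]
0.146 10 [ 0.5669 -0.1682] [ 0.577  -0.1647] [ 0.5718 -0.1663] [ 13. 126.  73.]
0.152 7 [ 0.5675 -0.185 ] [ 0.592  -0.1657] [ 0.5743 -0.1692] [ 14. 136.  62.]
0.158 11 [ 0.5605 -0.187 ] [ 0.5917 -0.1652] [ 0.5721 -0.1699] [ 13. 147.  69.]
0.164 21 [ 0.564  -0.1865] [ 0.5922 -0.1654] [ 0.5749 -0.1706] [ 13. 141.  70.]
0.17 16 [ 0.5588 -0.1878] [ 0.5924 -0.167 ] [ 0.5746 -0.1713] [76.  9. 83.]
0.176 29 [ 0.559 -0.185] [ 0.5934 -0.1663] [ 0.5705 -0.1717] [106.   6.  92.]
0.182 5 [ 0.5753 -0.1851] [ 0.5961 -0.1686] [ 0.5839 -0.176 ] [74. 11. 82.]
zmin/zmax 0.10106763090973137 0.18403746205183974
```

The vial hangs upright at about (0.5715, −0.176), matching the TCP. Its underside is at z ≈ 0.102, 43 mm below the TCP, so it slipped 10 mm in the grip. That leaves 86 mm to the nest floor. I'll go down to just above the deck first.

```bash
python3 -m inch '[[0,-1,-4,0,0],[0,-1,-4,20,0],[0,-1,-4,40,0],[0,-1,-4,52,0],[0,-1,-4,52,0],[0,-1,-4,52,0]]'
python3 - <<'E'
from h import *
to(*cl(0,.0455),.06,3.9)
p,d=vision.capture("scene"); np.savez("pics/scene2.npz",p=p,d=d)
cv2.imwrite("pics/nest2.png",cv2.convertScaleAbs(cv2.resize(p[100:190,160:250],(600,600),interpolation=2)[:,:,::-1],alpha=1.5))
E
```

```text
time_s: 5.15
position: [0.5681, -0.1781, 0.0931]
tcp_rot: [[-0.069, 0.998, 0.012], [0.998, 0.069, 0.0], [-0.001, 0.012, -1.0]]
force: [-0.2, -0.4, -0.6]
opening: 0.253
rows [ 1.  -0.1 33.1] 0.001 | pos [ 0.5681 -0.1781  0.0931] cur yaw 4.0 q6 -33 F [-0.16 -0.35 -0.64] open 22.0 t 5.15
```

View pics/nest2.png

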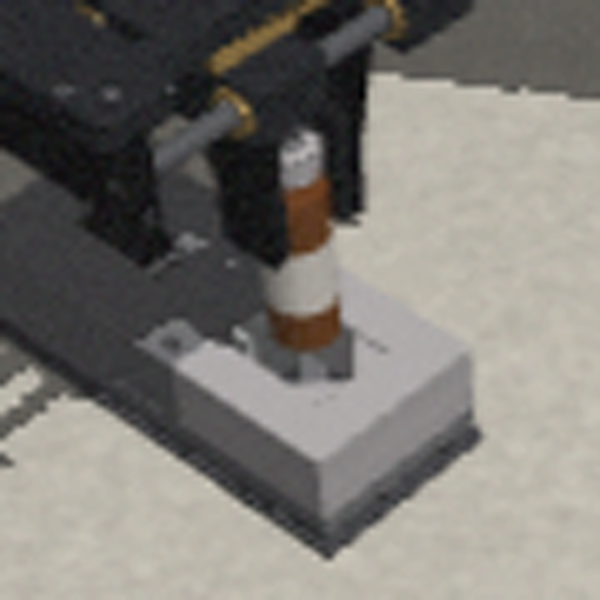

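The vial's underside (crop (308,345)) sits over the middle of the slot, with wall visible on both sides and the V ahead. I'll lower it in steps and watch the force.

```bash
python3 -m inch '[[0,1,0,5,0],[0,1,0,10,0],[0,1,0,14,0],[0,1,0,14,0]]'; python3 -m inch '[[0,0,0,4,0],[0,0,0,8,0],[0,0,0,12,0],[0,0,0,12,0],[0,0,0,12,0]]'; python3 -c "
from h import *
to(*cl(0,.0455),.059,3.9)"
```

```text
time_s: 5.6
position: [0.5682, -0.1771, 0.0789]
tcp_rot: [[-0.069, 0.998, 0.012], [0.998, 0.069, 0.0], [-0.001, 0.012, -1.0]]
force: [0.0, 0.6, -0.8]
opening: 0.251
time_s: 6.1
position: [0.5683, -0.177, 0.0667]
tcp_rot: [[-0.07, 0.998, 0.011], [0.998, 0.07, 0.0], [-0.0, 0.011, -1.0]]
force: [0.9, 0.1, -0.2]
opening: 0.253
rows [-0.1 -0.   7.7] 0.001 | pos [ 0.5683 -0.177   0.0667] cur yaw 4.0 q6 -33 F [ 0.86  0.14 -0.17] open 22.0 t 6.1
```

```bash
for i in 1; do python3 -m inch '[[0,0,0,2,0],[0,0,0,4,0],[0,0,0,5,0],[0,0,0,5,0]]'; done; python3 -m inch '[[0,0,0,1,0],[0,0,0,2,0],[0,0,0,2,0]]'
```

```text
time_s: 6.5
position: [0.5682, -0.177, 0.0615]
tcp_rot: [[-0.069, 0.998, 0.011], [0.998, 0.069, 0.0], [-0.0, 0.011, -1.0]]
force: [-0.7, -0.7, -0.3]
opening: 0.255
time_s: 6.8
position: [0.5681, -0.1769, 0.0594]
tcp_rot: [[-0.069, 0.998, 0.011], [0.998, 0.069, 0.001], [-0.0, 0.011, -1.0]]
force: [1.0, 0.6, -0.4]
opening: 0.252
```

```bash
python3 -m inch '[[0,0,0,1,0],[0,0,0,1,0]]'; python3 -m inch '[[0,0,0,1,0],[0,0,0,1,0]]'
```

```text
time_s: 7.0
position: [0.5682, -0.177, 0.0585]
tcp_rot: [[-0.069, 0.998, 0.011], [0.998, 0.069, 0.001], [-0.0, 0.011, -1.0]]
force: [-0.2, 0.4, 1.0]
opening: 0.25
time_s: 7.2
position: [0.5683, -0.177, 0.0579]
tcp_rot: [[-0.069, 0.998, 0.011], [0.998, 0.069, 0.0], [-0.0, 0.011, -1.0]]
force: [-0.4, 0.2, 4.2]
opening: 0.252
```

The floor is felt: 4.2 N at TCP z = 0.058, as predicted. I'll release gently, then retreat straight up.

```bash
python3 -m inch '[[25,0,0,-0.5,0],[30,0,0,-0.5,0],[40,0,0,-0.5,0],[55,0,0,-0.5,0],[70,0,0,-0.5,0],[70,0,0,-0.5,0],[70,0,0,-0.5,0]]'; python3 -m inch '[[70,0,0,-10,0],[70,0,0,-30,0],[70,0,0,-60,0],[70,0,0,-90,0],[70,0,0,-90,0],[70,0,0,-90,0]]'
python3 - <<'E'
from h import *
to(*cl(0,-.04),.1,93.9)
p,d=vision.capture("scene"); np.savez("pics/scene3.npz",p=p,d=d)
W=cloud("scene",d); c=cl(0,.0455); m=(np.hypot(W[...,0]-c[0],W[...,1]-c[1])<.022)&(W[...,2]>.048)&(W[...,2]<.1)
Z=W[...,2]
for z in np.arange(.05,.1,.008):
    q=W[m&(abs(Z-z)<.004)]
    if len(q): print(z.round(3),len(q),q.min(0).round(4)[:2],q.max(0).round(4)[:2])
print(Z[m].max())
cv2.imwrite("pics/nest3.png",cv2.convertScaleAbs(cv2.resize(p[100:190,150:240],(600,600),interpolation=2)[:,:,::-1],alpha=1.5))
E
```

```text
time_s: 7.9
position: [0.5683, -0.177, 0.0583]
tcp_rot: [[-0.07, 0.998, 0.011], [0.998, 0.07, 0.0], [-0.0, 0.011, -1.0]]
force: [0.1, 0.5, -0.4]
opening: 0.714
time_s: 8.5
position: [0.5677, -0.1772, 0.1496]
tcp_rot: [[-0.07, 0.997, 0.013], [0.998, 0.07, -0.001], [-0.002, 0.013, -1.0]]
force: [-0.5, 0.1, -0.6]
opening: 0.801
rows [-85.3  -0.2  49.7] -1.569 | pos [ 0.5677 -0.1772  0.1496] cur yaw 4.0 q6 -32 F [-0.51  0.07 -0.57] open 69.7 t 8.5
0.05 20 [ 0.5617 -0.1783] [ 0.5811 -0.165 ]
0.058 32 [ 0.564  -0.1835] [ 0.5816 -0.1659]
0.066 30 [ 0.5636 -0.1815] [ 0.5809 -0.166 ]
0.074 47 [ 0.5587 -0.185 ] [ 0.5809 -0.166 ]
0.082 22 [ 0.5616 -0.1806] [ 0.5791 -0.1669]
0.09 62 [ 0.5596 -0.1863] [ 0.5794 -0.1672]
0.098 1 [ 0.5681 -0.1783] [ 0.5681 -0.1783]
0.09427307921599526
```

View pics/nest3.png

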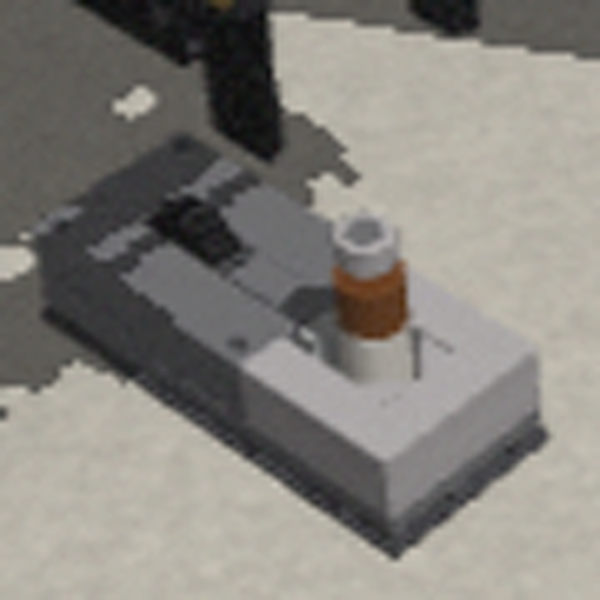

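The vial stands in the nest: its cap is at crop (366,235), its top at z ≈ 0.092, its axis upright, and it is let go. Next I shut the fingers and move above the wheel, starting 11 mm on its −y side.

```bash
python3 -m inch '[[0,-40,0,0,0],[0,-80,0,0,0],[0,-96,0,0,0],[0,-96,0,0,0],[0,-96,0,30,0],[0,-96,0,60,0],[0,-96,0,85,0],[0,-96,0,85,0]]'; python3 -m inch '[[0,0,0,0,0],[0,0,0,0,0],[0,0,0,0,0],[0,0,0,0,0],[0,0,0,0,0],[0,0,0,0,0]]'
python3 -c "
from h import *
to(*cl(0,-.051),.055,3.9)
for i in range(5): vision.camera_model('top'); print(bot.read_state()['force'])"
```

```text
time_s: 9.35
position: [0.571, -0.2684, 0.0591]
tcp_rot: [[-0.071, 0.998, 0.002], [0.997, 0.071, 0.008], [0.008, 0.002, -1.0]]
force: [0.2, 0.4, -0.4]
opening: 0.162
time_s: 9.95
position: [0.5712, -0.2686, 0.0597]
tcp_rot: [[-0.07, 0.998, 0.003], [0.998, 0.07, 0.007], [0.007, 0.003, -1.0]]
force: [-0.4, 0.4, -0.2]
opening: 0.009
rows [-5.   3.3  4.7] 0.002 | pos [ 0.5712 -0.2686  0.0597] cur yaw 4.0 q6 -40 F [-0.38  0.36 -0.17] open 0.8 t 9.95
[-0.37690451  0.36466369 -0.17101451]
[-0.37690451  0.36466369 -0.17101451]
[-0.37690451  0.36466369 -0.17101451]
[-0.37690451  0.36466369 -0.17101451]
[-0.37690451  0.36466369 -0.17101451]
```

```bash
python3 -m inch '[[0,-3,3,3,0],[0,-5,3,6,0],[0,-5,3,6,0],[0,-5,3,6,0]]'; python3 -m inch '[[0,0,0,1,0],[0,0,0,1,0]]' | egrep 'pos|force'; python3 -m inch '[[0,0,0,1,0],[0,0,0,1,0]]' | egrep 'pos|force'
```

```text
time_s: 10.35
position: [0.5744, -0.2734, 0.0533]
tcp_rot: [[-0.07, 0.998, 0.002], [0.998, 0.07, 0.008], [0.007, 0.002, -1.0]]
force: [0.2, -0.3, 0.0]
opening: 0.006
position: [0.5742, -0.2733, 0.0521]
force: [0.1, -0.1, -0.4]
position: [0.5743, -0.2733, 0.0514]
force: [-0.6, -0.0, 1.4]
```

```bash
python3 -m inch '[[0,0,0,0.5,0],[0,0,0,0.5,0]]' | egrep 'pos|force'; python3 -m inch '[[0,0,0,0.5,0],[0,0,0,0.5,0]]' | egrep 'pos|force'
```

```text
position: [0.5744, -0.2733, 0.0512]
force: [-1.1, 1.4, 3.0]
position: [0.5744, -0.2733, 0.051]
force: [-1.3, 1.1, 4.4]
```

```bash
python3 -m inch '[[0,0,0,0.7,0],[0,0,0,0.7,0]]' | egrep 'pos|force';  python3 -m inch '[[0,1,0,0.5,0],[0,2,0,0.5,0],[0,3,0,0.5,0]]' | egrep 'pos|force'
```

```text
position: [0.5744, -0.2733, 0.0506]
force: [-0.3, 0.3, 5.8]
position: [0.5743, -0.2715, 0.0508]
force: [-2.1, -1.7, 6.0]
```

```bash
python3 -m inch '[[0,1.5,0,0.5,0],[0,3,0,0.5,0],[0,4.5,0,0.5,0],[0,4.5,0,0.5,0]]' | egrep 'pos|force'
```

```text
position: [0.5741, -0.2679, 0.0509]
force: [-1.3, -1.4, 6.3]
```

```bash
python3 -m inch '[[0,1.5,0,0.5,0],[0,3,0,0.5,0],[0,4.5,0,0.5,0],[0,4.5,0,0.5,0]]' | egrep 'pos|force'
```

```text
position: [0.5738, -0.2641, 0.0509]
force: [-2.8, -0.7, 4.7]
```

```bash
python3 -m inch '[[0,1.5,0,0.7,0],[0,3,0,0.9,0],[0,4.5,0,0.9,0],[0,4.5,0,0.9,0]]' | egrep 'pos|force'
```

```text
position: [0.5735, -0.2603, 0.0506]
force: [-2.4, -0.5, 6.4]
```

```bash
python3 -m inch '[[0,1.5,0,0.7,0],[0,3,0,0.9,0],[0,4.5,0,0.9,0],[0,4.5,0,0.9,0]]' | egrep 'pos|force'
```

```text
position: [0.5733, -0.2565, 0.0504]
force: [-1.8, -1.1, 6.1]
```

```bash
python3 -m inch '[[0,1.5,0,0.8,0],[0,3,0,0.9,0],[0,4.5,0,0.9,0],[0,4.5,0,0.9,0]]' | egrep 'pos|force'; python3 -m inch '[[0,0,0,-4,0],[0,0,0,-8,0],[0,-10,1,-8,0],[0,-20,1,-8,0],[0,-21,1,-8,0],[0,-21,1,-5,0],[0,-21,1,-3,0],[0,-21,1,-3,0]]'
python3 - <<'E'
from h import *
p,d=vision.capture("scene"); np.savez("pics/scene4.npz",p=p,d=d)
cv2.imwrite("pics/nest4.png",cv2.convertScaleAbs(cv2.resize(p[100:190,150:240],(600,600),interpolation=2)[:,:,::-1],alpha=1.5))
E
```

```text
position: [0.573, -0.2527, 0.0501]
force: [-1.9, -0.1, 5.5]
time_s: 14.45
position: [0.575, -0.273, 0.0525]
tcp_rot: [[-0.073, 0.997, 0.003], [0.997, 0.073, -0.001], [-0.001, 0.003, -1.0]]
force: [-0.3, 0.3, -0.5]
opening: 0.01
```

View pics/nest4.png

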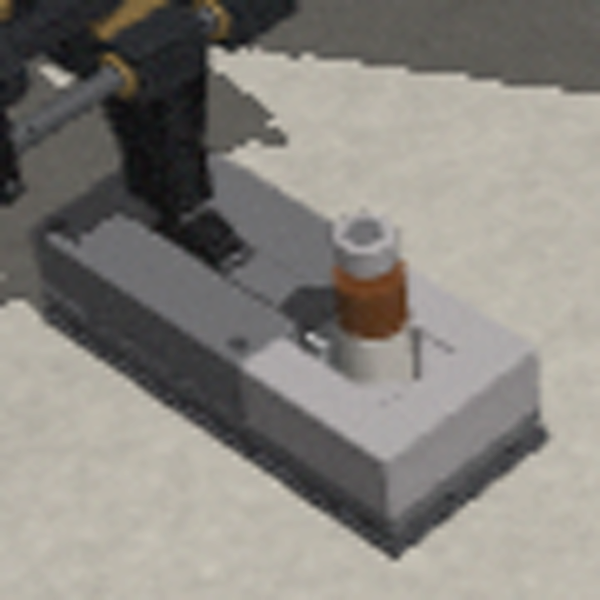

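The finger is back over the wheel's −y side. The vial is unmoved and the pad's bright edge has crept from about (308,335) to (318,343), so the wheel is turning. Second stroke.

```bash
python3 -m inch '[[0,0,0,1,0],[0,0,0,2,0],[0,0,0,2,0]]' | egrep 'pos|force'; python3 -m inch '[[0,0,0,0.6,0],[0,0,0,0.6,0]]' | egrep 'pos|force'
```

```text
position: [0.5752, -0.2728, 0.0508]
force: [-0.7, 0.4, 0.9]
position: [0.5752, -0.2728, 0.0506]
force: [-0.1, 0.9, 3.1]
```

```bash
python3 -m inch '[[0,0,0,1,0],[0,0,0,1,0]]' | egrep 'pos|force'
```

```text
position: [0.5753, -0.2728, 0.05]
force: [-1.6, 1.0, 6.0]
```

```bash
python3 -m inch '[[0,1.5,0,0.8,0],[0,3,0,0.8,0],[0,4.5,0,0.8,0],[0,4.5,0,0.8,0]]' | egrep 'pos|force'
```

```text
position: [0.575, -0.2691, 0.05]
force: [-1.9, -1.1, 5.7]
```

```bash
python3 -m inch '[[0,1.5,0,0.8,0],[0,3,0,0.9,0],[0,4.5,0,0.9,0],[0,4.5,0,0.9,0]]' | egrep 'pos|force'
```

```text
position: [0.5747, -0.2653, 0.0497]
force: [-1.6, 0.4, 5.6]
```

```bash
python3 -m inch '[[0,1.5,0,0.8,0],[0,3,0,0.9,0],[0,4.5,0,1,0],[0,4.5,0,1,0]]' | egrep 'pos|force'
```

```text
position: [0.5745, -0.2614, 0.0493]
force: [-0.8, -0.6, 5.9]
```

```bash
python3 -m inch '[[0,1.5,0,0.9,0],[0,3,0,1,0],[0,4.5,0,1.1,0],[0,4.5,0,1.1,0]]' | egrep 'pos|force'
```

```text
position: [0.5743, -0.2576, 0.0488]
force: [-2.5, -0.3, 5.2]
```

```bash
python3 -m inch '[[0,1.5,0,0.9,0],[0,3,0,1,0],[0,4.5,0,1.1,0],[0,4.5,0,1.1,0]]' | egrep 'pos|force'
```

```text
position: [0.574, -0.2537, 0.0483]
force: [-1.5, -1.1, 5.3]
```

```bash
python3 -c "
from h import *
p,d=vision.capture('scene'); np.savez('pics/scene5.npz',p=p,d=d)
W3=cloud('scene',np.load('pics/scene3.npz')['d'])
def cap(d):
    W=cloud('scene',d); c=cl(0,.047); m=(np.hypot(W[...,0]-c[0],W[...,1]-c[1])<.024)&(W[...,2]>.08)&(W[...,2]<.1); return W[m].mean(0).round(4),m.sum()
for k in (3,4,5): print(cap(np.load(f'pics/scene{k}.npz')['d']))
"
```

```text
(array([ 0.5711, -0.1746,  0.0893]), np.int64(80))
(array([ 0.571 , -0.1747,  0.0888]), np.int64(82))
(array([ 0.5709, -0.1721,  0.0885]), np.int64(79))
```

After two strokes (about 40 mm of rim) the vial has been pushed 2.6 mm towards the V, close to its seat. Third stroke, checking the vial's position and the drag as I go.

```bash
cat >> h.py <<'E'
def capy():
    s=[]
    for _ in range(3):
        p,d=vision.capture('scene'); W=cloud('scene',d); c=cl(0,.047); m=(np.hypot(W[...,0]-c[0],W[...,1]-c[1])<.024)&(W[...,2]>.08)&(W[...,2]<.1); s.append(np.r_[W[m].mean(0),bot.read_state()["force"]])
    print("cap",np.mean(s,0).round(4))
E
python3 -m inch '[[0,0,0,-4,0],[0,0,0,-8,0],[0,-10,1,-8,0],[0,-20,1,-8,0],[0,-21,1,-8,0],[0,-21,1,-5,0],[0,-21,1,-2,0],[0,-21,1,-2,0]]'| egrep 'pos|force'; python3 -c "
from h import *
capy()"; python3 -m inch '[[0,0,0,1,0],[0,0,0,1.5,0],[0,0,0,1.5,0]]' | egrep 'pos|force'
```

```text
position: [0.5759, -0.274, 0.0496]
force: [-0.0, -0.7, 1.0]
cap [ 0.571  -0.1719  0.0892  0.1373  0.2738  0.3771]
position: [0.5765, -0.2742, 0.0488]
force: [0.0, 0.8, 0.5]
```

```bash
python3 -m inch '[[0,0,0,1,0],[0,0,0,1,0]]' | egrep 'pos|force'
```

```text
position: [0.5766, -0.2742, 0.0482]
force: [-1.0, 1.3, 3.1]
```

```bash
python3 -m inch '[[0,0,0,0.9,0],[0,0,0,0.9,0]]' | egrep 'pos|force'
```

```text
position: [0.5766, -0.2742, 0.0477]
force: [-0.3, 0.2, 4.3]
```

```bash
python3 -m inch '[[0,0,0,1.2,0],[0,0,0,1.2,0]]' | egrep 'pos|force'
```

```text
position: [0.5767, -0.2744, 0.0472]
force: [-2.1, 0.6, 6.9]
```

```bash
python3 -m inch '[[0,1.5,0,1,0],[0,3,0,1.1,0],[0,4.5,0,1.1,0],[0,4.5,0,1.1,0]]' | egrep 'pos|force'; python3 -c "
from h import *
capy()"
```

```text
position: [0.5765, -0.2712, 0.0472]
force: [-3.3, -1.2, 8.7]
cap [ 0.5708 -0.1718  0.0879 -2.9415 -2.0186  8.1307]
```

```bash
python3 -m inch '[[0,1.5,0,1,0],[0,3,0,1.1,0],[0,4.5,0,1.1,0],[0,4.5,0,1.1,0]]' | egrep 'pos|force'; python3 -c "
from h import *
capy()"
```

```text
position: [0.5762, -0.2677, 0.0471]
force: [-2.7, -1.2, 7.9]
cap [ 0.5708 -0.1713  0.0882 -2.706  -1.0921  7.949 ]
```

```bash
python3 -m inch '[[0,1.5,0,0.8,0],[0,3,0,0.8,0],[0,4.5,0,0.8,0],[0,4.5,0,0.8,0]]' | egrep 'pos|force'; python3 -c "
from h import *
capy()"
```

```text
position: [0.576, -0.2642, 0.0471]
force: [-2.1, -1.5, 6.2]
cap [ 0.5706 -0.1714  0.0884 -2.1483 -1.4338  5.9483]
```

```bash
python3 -m inch '[[0,1.5,0,0.9,0],[0,3,0,0.9,0],[0,4.5,0,0.9,0],[0,4.5,0,0.9,0]]' | egrep 'pos|force'; python3 -c "
from h import *
capy()"
```

```text
position: [0.5758, -0.2611, 0.0468]
force: [-2.4, -2.2, 5.3]
cap [ 0.5705 -0.1713  0.0884 -1.9194 -1.801   4.8408]
```

The vial stopped moving at cap y = −0.1713, so it is seated, and the drag is now rising. I'll press a little harder to avoid slip and continue.

```bash
python3 -m inch '[[0,1,0,1.2,0],[0,2.5,0,1.3,0],[0,4.5,0,1.4,0],[0,4.5,0,1.4,0]]' | egrep 'pos|force'; python3 -c "
from h import *
capy()"
```

```text
position: [0.5756, -0.2582, 0.0463]
force: [-3.2, -1.8, 6.6]
cap [ 0.5708 -0.1711  0.0884 -2.1391 -2.5195  5.9396]
```

```bash
python3 -m inch '[[0,1.5,0,1.1,0],[0,3,0,1.2,0],[0,4.5,0,1.2,0],[0,4.5,0,1.2,0]]' | egrep 'pos|force'; python3 -c "
from h import *
capy()"
```

```text
position: [0.5756, -0.2557, 0.046]
force: [-2.8, -3.1, 6.2]
cap [ 0.5707 -0.1711  0.0883 -2.5622 -2.4471  6.2106]
```

Drag has risen from about 1 N to about 2.7 N, which suggests a grip of 6–8 N. Lift off, let it ease, then re-touch and make a short check stroke. If the drag is high at once, the grip was held.

```bash
python3 -m inch '[[0,0,0,-4,0],[0,0,0,-8,0],[0,-6,0,-8,0],[0,-8,0,-8,0],[0,-8,0,-5,0],[0,-8,0,-2,0],[0,-8,0,-1,0],[0,-8,0,-1,0]]'| egrep 'pos|force'; python3 -c "
from h import *
capy()"; python3 -m inch '[[0,0,0,1,0],[0,0,0,1,0]]' | egrep 'pos|force'
```

```text
position: [0.576, -0.2636, 0.0472]
force: [-0.7, 0.4, 2.4]
cap [ 0.5709 -0.171   0.0888 -1.0578 -0.1735  2.9753]
position: [0.5761, -0.2636, 0.0467]
force: [-1.8, 0.2, 5.9]
```

```bash
python3 -m inch '[[0,0,0,0.9,0],[0,0,0,0.9,0]]' | egrep 'pos|force'
```

```text
position: [0.576, -0.2636, 0.0464]
force: [-1.2, 0.6, 6.8]
```

```bash
python3 -m inch '[[0,1,0,0.8,0],[0,2,0,0.8,0],[0,3,0,0.8,0],[0,3,0,0.8,0]]' | egrep 'pos|force'; python3 -c "
from h import *
capy()"
```

```text
position: [0.576, -0.2621, 0.0464]
force: [-2.7, -1.9, 6.2]
cap [ 0.5706 -0.1713  0.0884 -1.9186 -2.7253  6.1192]
```

Drag of 2.3–2.7 N appeared at once within 1.5 mm, so the grip is being held. I'll lift away and do a final look.

```bash
python3 -m inch '[[0,0,0,-5,0],[0,0,0,-20,0],[0,0,0,-60,0],[0,-40,0,-100,0],[0,-60,0,-120,0],[0,-60,0,-120,0],[0,-60,0,-120,0]]'| egrep 'time|pos|force'
python3 - <<'E'
from h import *
capy()
p,d=vision.capture("scene"); W=cloud("scene",d); c=cl(0,.049); Z=W[...,2]
m=(np.hypot(W[...,0]-c[0],W[...,1]-c[1])<.02)
for z in np.arange(.05,.1,.008):
    q=W[m&(abs(Z-z)<.004)]
    if len(q): print(z.round(3),len(q),q.min(0).round(4)[:2],q.max(0).round(4)[:2])
cv2.imwrite("pics/end.png",cv2.convertScaleAbs(cv2.resize(p[80:320,130:450],(800,600),interpolation=2)[:,:,::-1],alpha=1.4))
E
```

```text
time_s: 25.0
position: [0.5792, -0.3184, 0.1686]
force: [0.7, -0.0, -0.2]
cap [ 0.5708 -0.171   0.0891 -0.1242  0.3026 -0.6523]
0.05 31 [ 0.5618 -0.1834] [ 0.5809 -0.1612]
0.058 31 [ 0.5583 -0.1773] [ 0.5805 -0.1619]
0.066 29 [ 0.5641 -0.1791] [ 0.5805 -0.1607]
0.074 49 [ 0.5591 -0.1844] [ 0.5805 -0.1613]
0.082 20 [ 0.5644 -0.1789] [ 0.5789 -0.164 ]
0.09 65 [ 0.5598 -0.1817] [ 0.5784 -0.1645]
```

View pics/end.png

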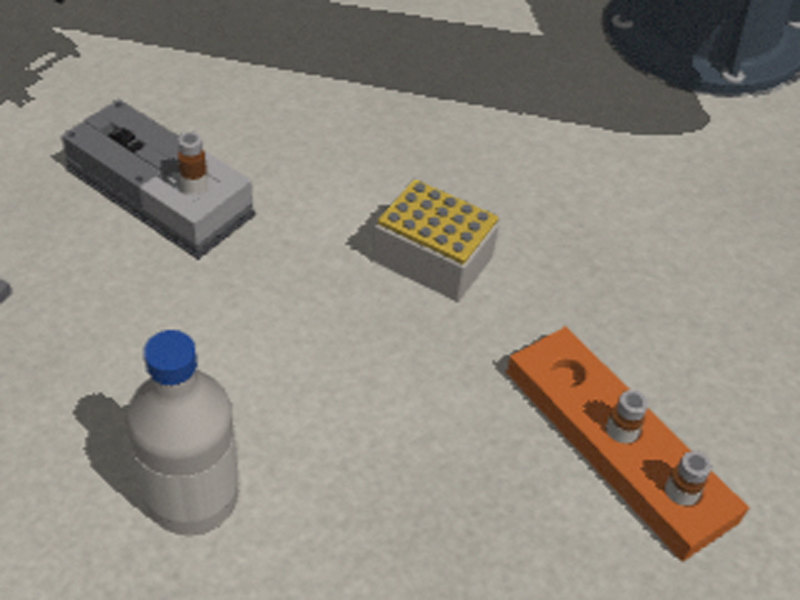

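The vial stands upright in the V at (190,165). Both short vials, the tip box and the wash bottle appear where they were, and the arm is clear. Handing in.

```bash
python3 -c "
from rig import bot
print(bot.hand_in())"
```

```text
the job is handed in; nothing more can be done
None
```

The tall vial is out of the rack, standing in the clamp's nest and clamped against the V. I handed the job in with the arm clear, at about 25 s of the 67 s allowed; no verdict was reported.

- **Wheel:** I rolled it in three strokes plus a short check stroke. Every fingertip push I read was at most 8.7 N. Readings come only at the end of each move, so peaks in between were not seen.
- **Seating:** the last look shows the vial upright, about 3.6 mm towards the V from where I set it down. It stopped moving well before the end of the third stroke, so I take it as seated.
- **Grip:** I could not measure it directly. I infer about 6–8 N: the wheel's drag rose from about 1 N to about 2.7 N once the vial was seated. On re-touching the wheel the drag came back at once, so the grip had held. The rim travel after seating would suggest 10–12 N with no slip, before the wheel eases back to about 7 N.
- **Bystanders:** by eye, the short vials, wash bottle and tip box are where they were; I did not re-measure them.
- **What went wrong:** I began the lift before the fingers had fully closed, so the vial ended up held about 10 mm higher than planned. I measured its hang height and corrected for it before lowering it into the nest.

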